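# Show a printing plate's label to the reader

## Robot

A 7-joint arm with a two-finger parallel gripper is mounted at the origin on the work surface. World frame = base frame: x ahead of the robot, y to its left, z up, the work surface at z = 0. Lengths are in m, angles in rad, forces in N, time in s.
With the tool pointing down it reaches from about 0.425 to 0.825 m from the base axis. Payload 3.6 kg.
Tool frame: the origin (TCP) lies at the very end of the fingers, on their centre line; the grasp point (between the pads) lies 19 mm behind it; z points along the fingers, y is the line along which they close (so a half turn about z gives the same grasp; the last joint's range is limited). The gripper opens to 93 mm and grips with 3 to 60 N. Pads are 15 mm wide; open, the fingers measure 128 mm over their backs; the gripper's body (75 mm by 188 mm) begins 65 mm behind the grasp point.
Start: joints at [1.099, 0.615, -0.013, 1.423, 0.008, 1.103, -0.04], TCP at [0.28, -0.587, 0.219] pointing down, gripper open.
Joint ranges: [-3.12, 3.12], [-0.3, 2.06], [-1.34, 1.32], [0.26, 2.42], [-1.36, 4.5], [0.01, 1.98], [-2.84, 2.84]. Speed limits (rad/s): [2.79, 2.79, 3.14, 3.14, 3.14, 3.14, 3.14].

## Interface

Orientations are given as a unit quaternion [w, x, y, z].
In Python, from workcell import ctrl, cams, order gives the robot as it stands.
- The arm moves only by the shell command python3 -m creep 'ROWS' [FORCE]. ROWS is JSON, a list of rows, each a list of 7 numbers: the shift along the tool's x, y, z in units of 25 mm (1.0 is 25 mm), then the turn, a rotation vector about the tool's x, y, z in degrees, then the closure, from 0 (fully open) to 1 (shut). A call has 1 to 8 rows; each row shifts and turns the commanded pose from where the row before left it, along the tool's axes as they then stand; what a row does not reach is not made up. A row lasts 1/12 s, in which the tool goes at most 41.7 mm and 7.16 degrees, less where a joint would pass 70% of its speed; a pose out of reach is approached as far as the arm can. A call is refused whole if a number of a shift passes 1 or a number of a turn 7.16, either way. A call with a gripper value outside its range is refused whole. The fingers move at their own pace and stop on an object; FORCE is the grip in N (left out, the last holds). Time passes only in rows, so rows that do not move let the fingers close. It gives the time, the measured TCP pose, the force, the opening and the grip force at its end, in the units of the state.
- ctrl.observe(): the state, without advancing time (a new reading comes with each control period).
- cams.get_image(name): name is "scene" or "side" or "wrist"; returns (picture, depth): 420x560x3 uint8, blue, green, red; 420x560 float32, m along the optical axis (not along the pixel's ray), 0 where there is no reading.
- cams.calibration(name): a dict with "fx", "fy", "cx", "cy" (pixels), "world_from_camera" (4x4, takes a point from camera to world coordinates); the wrist camera has in their place "hand_eye" (4x4, takes a point from camera to tool coordinates, whose origin is the TCP and whose axes are the flange's). Camera axes: x right, y up, looking along -z (the intrinsics and any distortion apply to the point x, -y, -z); pixel columns grow to the right and rows downward; lengths in m; the calibration is good to about 2 mm. A picture is of the moment at which its call begins: read the wrist's pose just before it. calibration takes no time and is no camera call.
- order.finish_job(): hands the job in; it is judged then, once.
The state is a dict: "clock": time; "joint_pos": joint angles; "dq": joint speeds; "tau": joint torques, N m; "eef_pos": TCP position; "tcp_rot": TCP orientation; "contact_force": force on the tool from outside, world axes, zero at the start; "moment": the same for the moment, N m; "grip_width": finger opening in m; "finger_force": force on a finger pad.
Only numpy, scipy, OpenCV 4.12 (cv2) and the standard library are available. Lean on these libraries where they do the work, as an engineer would, in place of code of your own. Each camera call takes 0.05 s, during which the arm holds its last target. There are 200 camera calls.

## Task

Two steel printing plates lean in the sloping rack: take the one in the bay next to the round steel post, and find its frosted end by the small notch in its corner. Hold it up about 10 cm above the middle of the label reader's flat bed, lying level with its label face up, lengthwise along the rectangle drawn on the bed, the notched frosted end towards the reader's head. Finish still holding it there in the gripper, steady and touching nothing else; leave the other plate in its bay and the other things on the bench where they are.

Things in the scene. Friction and masses are not known exactly. Their poses are not given: they have to be found in the camera images.
- rack: fixed black plate rack, base 160 (x) x 250 (y) x 12 mm; origin at the centre of its underside, on the bench. Bays centred at y = +56 and -56 mm: a rib rises towards +x at 25 degrees from level, so the plate on it faces -x and up, its length up the slope. A lip at the rib's lower end stands 1 mm above the plate's face
- rack_post (a point): top of the round steel post on the rack's base, 25 mm across, 62 mm tall, at x = -60, y = +112 mm in the rack's frame: it marks the bay at +y
- rack_bay (a point): where the centre of the plate in the bay next to the post starts (x = -11, y = +56, z = 60 mm in the rack's frame). The rib under a plate is 26 mm wide, so the plate's long sides overhang it by 12 mm and are free to grip, with over 25 mm open beside and below them at mid-length
- plate_a: steel printing plate 100 x 50 x 8 mm, 0.31 kg; origin at its very centre; x along its length to the frosted (matt-ground) end, z out of the label face (frosted field, three short dark bars), y across. One plate starts in each rack bay, label face outwards, one with the frosted end up the slope, the other with it down; which is where changes
- plate_b: steel printing plate 100 x 50 x 8 mm, 0.31 kg; origin at its very centre; x along its length to the frosted (matt-ground) end, z out of the label face (frosted field, three short dark bars), y across. One plate starts in each rack bay, label face outwards, one with the frosted end up the slope, the other with it down; which is where changes
- plate_a_end (a point): middle of the frosted end face of plate_a: on the plate's x axis, 50 mm from its centre. The corner of this end on the plate's -y side is cut out square, 14 x 14 mm; the other three corners are whole
- plate_b_end (a point): middle of the frosted end face of plate_b: on the plate's x axis, 50 mm from its centre. The corner of this end on the plate's -y side is cut out square, 14 x 14 mm; the other three corners are whole
- reader: fixed white label reader; origin at the middle of its bed, on the bench below it. The bed is 110 (x) x 130 (y) mm, its flat top at z = 30 mm, with a rectangle drawn on it, 58 mm (x) by 104 mm (y). Its grey head, on a post centred at y = -130 mm, looks over the bed from the -y end; the head spans about y = -155 to -90 mm and is 190 mm tall
- ink_cup: aluminium ink cup, 60 mm across, 34 mm tall, between rack and reader; leave alone; origin on its underside
- print_pad: grey domed printing pad on a 50 mm square wooden block, 48 mm tall, between rack and reader; leave alone; origin on its underside
- strap_coil: yellow coil of strapping lying flat, 120 mm across, 22 mm tall, between rack and reader on the near side; leave alone; origin on its underside
- ink_spatula: ink spatula lying at the far side; leave alone; origin on its underside
- thinner_jar: amber jar, 64 mm across, 90 mm tall, on the left; leave alone; origin on its underside
- screwdriver: screwdriver lying on the left; leave alone; origin on its underside
- blank_plate: blank steel plate 150 x 75 x 10 mm lying on the bench at the right; leave alone; origin on its underside
Mind the look-alikes: they are no part of the job. Leave any orange or turquoise look-alike of the plate_b alone. What is shaped like the plate_a but brown is not meant.

How it is judged:
On the way:
1. the plate from the bay next to the post is held clear of the rack, the other still in its bay (((distance of plate_a from where it was at the start of the episode above 0.05 m and contact force between plate_a and the fingers above 1 N and contact force between plate_a and rack below 0.1 N and y of plate_b in the frame of rack below -0.03 m and distance of plate_b from where it was at the start of the episode below 0.02 m) or (distance of plate_b from where it was at the start of the episode above 0.05 m and contact force between plate_b and the fingers above 1 N and contact force between plate_b and rack below 0.1 N and y of plate_a in the frame of rack below -0.03 m and distance of plate_a from where it was at the start of the episode below 0.02 m))), for 0.2 s.
At the end, for the whole second after the job is handed in: The plate from beside the post is gripped, touching neither rack nor reader, centred over the bed within 25 mm each way, 50 to 150 mm above it, label up and level within 0.2 rad, along the bed within 0.25 rad, notched end towards the head, still; the other plate within 20 mm of its start (((contact force between plate_a and the fingers above 1 N and contact force between plate_a and reader below 0.1 N and contact force between plate_a and rack below 0.1 N and x of plate_a in the frame of reader between -0.025 and 0.025 m and y of plate_a in the frame of reader between -0.025 and 0.025 m and z of plate_a in the frame of reader between 0.08 and 0.18 m and angle between plate_a's own z axis and vertical below 0.2 rad and angle between the x axis of plate_a and the y axis of reader, either way round below 0.25 rad and y of plate_a_end in the frame of reader below -0.02 m and linear speed of plate_a below 0.03 m/s and y of plate_b in the frame of rack below -0.03 m and distance of plate_b from where it was at the start of the episode below 0.02 m) or (contact force between plate_b and the fingers above 1 N and contact force between plate_b and reader below 0.1 N and contact force between plate_b and rack below 0.1 N and x of plate_b in the frame of reader between -0.025 and 0.025 m and y of plate_b in the frame of reader between -0.025 and 0.025 m and z of plate_b in the frame of reader between 0.08 and 0.18 m and angle between plate_b's own z axis and vertical below 0.2 rad and angle between the x axis of plate_b and the y axis of reader, either way round below 0.25 rad and y of plate_b_end in the frame of reader below -0.02 m and linear speed of plate_b below 0.03 m/s and y of plate_a in the frame of rack below -0.03 m and distance of plate_a from where it was at the start of the episode below 0.02 m))); the arm keeps its last pose, push and grip.
It fails at once if both plates are taken from the rack (distance of each of plate_a, plate_b from where it was at the start of the episode above 0.03 m).
It fails at once if another thing on the bench is shifted by more than 30 mm (distance of any of ink_cup, print_pad, strap_coil, ink_spatula, thinner_jar, screwdriver, blank_plate from where it was at the start of the episode above 0.03 m).
It also fails if it takes over 35 s, if anything falls off the work surface, if the arm or the gripper's body presses on something with over 40 N, if the wrist force passes 120 N, or if a joint passes its speed limit or range.

## Working session

There is one attempt and no reset: what is moved stays moved. The work goes in short steps, Python scripts to look and compute and a shell command to move; the robot and the scene stay as the last step left them, time stands still between calls to the robot, and variables do not carry over. Pictures are saved under pics/ and viewed, at most 10 in all, crops included, and the job is handed in when it is done.

```bash
mkdir -p pics; cat > h.py <<'E'
import numpy as np,cv2
from workcell import ctrl,cams,order
from scipy.spatial.transform import Rotation as R
def snap(n,f):
    s=ctrl.observe();im,d=cams.get_image(n);cv2.imwrite(f'pics/{f}.png',im);np.save(f'pics/{f}.npy',d)
    c=cams.calibration(n)
    if 'world_from_camera' in c: T=np.array(c['world_from_camera'])
    else:
        W=np.eye(4);q=s['tcp_rot'];W[:3,:3]=R.from_quat([q[1],q[2],q[3],q[0]]).as_matrix();W[:3,3]=s['eef_pos'];T=W@np.array(c['hand_eye'])
    np.savez(f'pics/{f}.npz',T=T,k=[c['fx'],c['fy'],c['cx'],c['cy']])
    return im,d
def pt(f,u,v):
    z=np.load(f'pics/{f}.npz');d=np.load(f'pics/{f}.npy');fx,fy,cx,cy=z['k']
    p=d[v-1:v+2,u-1:u+2];p=p[p>0];D=np.median(p) if p.size else np.nan
    return (z['T']@np.array([(u-cx)/fx*D,-(v-cy)/fy*D,-D,1]))[:3]
E
python3 - <<'E'
from h import *
for n in('scene','side'):
    im,d=snap(n,n+'0'); c=cams.calibration(n); print(c)
a=cv2.imread('pics/scene0.png');b=cv2.imread('pics/side0.png')
cv2.imwrite('pics/s.png',a)
print(cams.calibration('wrist'),ctrl.observe())
E
```

```text
{'fx': 467.53816644740675, 'fy': 467.53816644740675, 'cx': 287.2174032996976, 'cy': 206.914393176718, 'world_from_camera': array([[ 0.88189343, -0.25049789,  0.39939303,  1.12282671],
       [ 0.47117378,  0.43937595, -0.76481634, -1.00970083],
       [ 0.01610118,  0.86267003,  0.5055108 ,  0.80234265],
       [ 0.        ,  0.        ,  0.        ,  1.        ]])}
{'fx': 439.747430210207, 'fy': 439.747430210207, 'cx': 277.1359138091451, 'cy': 211.25810427972712, 'world_from_camera': array([[-0.8993741 ,  0.27613585, -0.33893246,  0.10510165],
       [-0.43698882, -0.54490717,  0.71562347,  0.97523173],
       [ 0.01292257,  0.79172291,  0.61074368,  0.870094  ],
       [ 0.        ,  0.        ,  0.        ,  1.        ]])}
{'fx': 354.5192581235143, 'fy': 354.5192581235143, 'cx': 276.71018890078443, 'cy': 203.69139896522708, 'hand_eye': array([[ 3.69455917e-05,  9.62221883e-01,  2.72266499e-01,
         7.53986300e-02],
       [ 9.99999625e-01,  2.00159037e-04, -8.43081994e-04,
         6.62954399e-05],
       [-8.65728544e-04,  2.72266428e-01, -9.62221514e-01,
        -1.65258037e-01],
       [ 0.00000000e+00,  0.00000000e+00,  0.00000000e+00,
         1.00000000e+00]])} {'clock': 0.1, 'joint_pos': array([ 1.09949684,  0.61582623, -0.01261373,  1.42474861,  0.00808065,
        1.10340298, -0.04040375]), 'dq': array([ 1.03693187e-03, -3.20281755e-03, -1.68499090e-03, -5.72633995e-03,
       -1.51985142e-03, -7.16204312e-05, -1.45479353e-04]), 'tau': array([ 9.13940403e-04, -4.60041761e+01,  2.09900010e-01, -1.66244817e+01,
       -6.11904496e-02,  1.69721735e-02,  1.08084123e-04]), 'eef_pos': array([ 0.27938325, -0.58609528,  0.2175913 ]), 'tcp_rot': array([-1.13747728e-03,  9.75364677e-01,  2.20595519e-01, -2.64333548e-04]), 'contact_force': array([-0.325451  ,  0.32945227, -0.72622369]), 'moment': array([-0.00423176,  0.02987694,  0.00116157]), 'finger_force': 0.0, 'grip_width': 0.09280319382588825}
```

View pics/scene0.png

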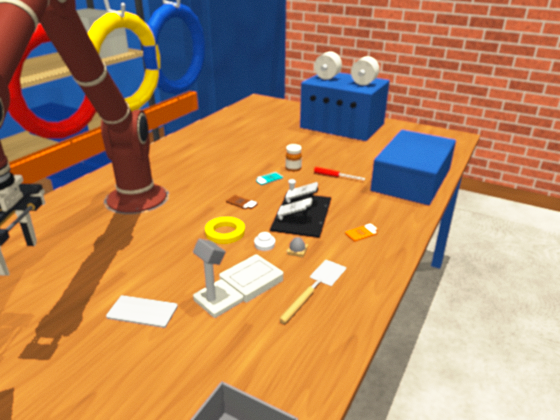

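View pics/side0.png

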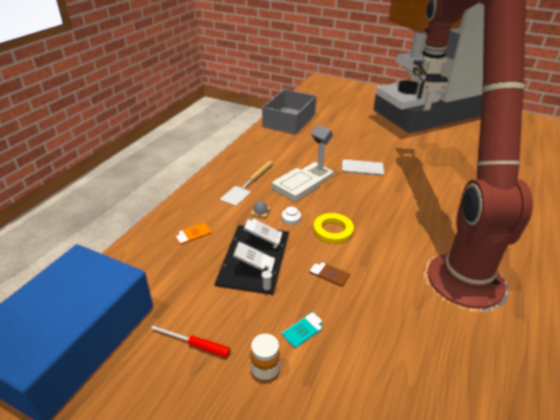

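The scene view shows the rack at (302,213), with the post at (292,184) and plates at (302,191) and (295,208). The reader bed is at (252,276) and its head at (208,250). The side view shows the post at (267,280), plates at (255,257) and (264,234), and the bed at (303,181). The orange (362,232), turquoise (270,178) and brown (240,202) items lie loose on the bench, so they are look-alikes. The plate meant is the one beside the post. I'll check it in one enlarged crop.

```bash
python3 - <<'E'
from h import *
a=cv2.imread('pics/scene0.png')[170:240,260:340];b=cv2.imread('pics/side0.png')[215:300,210:300]
z=lambda x:cv2.resize(x,(390,390),interpolation=cv2.INTER_CUBIC)
cv2.imwrite('pics/crop0.png',np.hstack([z(a),z(b)]))
for f,l in (('scene0',[(292,182),(302,191),(295,208),(252,276),(208,250),(230,276),(252,259),(281,265),(249,292)]),('side0',[(267,273),(255,257),(264,234),(303,181),(321,133),(275,185),(315,165),(332,175),(293,197)])):
    for u,v in l: print(f,u,v,pt(f,u,v).round(4))
# rack base: black low points
for f in('scene0','side0'):
    im=cv2.imread(f'pics/{f}.png');m=(im.max(2)<45).astype(np.uint8);n,L,S,C=cv2.connectedComponentsWithStats(m)
    P=[]
    for v,u in zip(*np.nonzero(m)):
        p=pt(f,u,v)
        if abs(p[2]-.012)<.006 and .3<p[0]<1 and -.5<p[1]<.5:P.append(p)
    P=np.array(P);print(f,len(P));r=cv2.minAreaRect((P[:,:2]*1000).astype(np.float32));print(r,cv2.boxPoints(r).round())
E
```

```text
scene0 292 182 [0.4699 0.2728 0.0595]
scene0 302 191 [0.534  0.2216 0.0654]
scene0 295 208 [0.5646 0.1117 0.0652]
scene0 252 276 [ 0.601  -0.2011  0.0305]
scene0 208 250 [ 0.5653 -0.3263  0.1791]
scene0 230 276 [ 0.5511 -0.229   0.0304]
scene0 252 259 [ 0.5621 -0.1385  0.0304]
scene0 281 265 [ 0.626  -0.0894  0.001 ]
scene0 249 292 [ 0.6254 -0.2548  0.027 ]
side0 267 273 [0.4644 0.271  0.0615]
side0 255 257 [0.519  0.2335 0.0623]
side0 264 234 [0.5412 0.1386 0.0611]
side0 303 181 [ 0.5658 -0.201   0.0311]
side0 321 133 [ 0.5483 -0.2966  0.1741]
side0 275 185 [ 0.6435 -0.1412  0.0268]
side0 315 165 [ 0.5735 -0.3316  0.0215]
side0 332 175 [ 0.5002 -0.3156  0.0088]
side0 293 197 [ 0.5655 -0.1181  0.0168]
scene0 1113
((556.3401489257812, 178.56968688964844), (149.6252899169922, 235.29489135742188), 15.679887771606445) [[453. 272.]
 [516.  45.]
 [660.  86.]
 [597. 312.]]
side0 1607
((548.0955810546875, 187.4424285888672), (150.0081787109375, 240.7353515625), 15.363044738769531) [[444. 284.]
 [508.  52.]
 [652.  91.]
 [589. 323.]]
```

View pics/crop0.png

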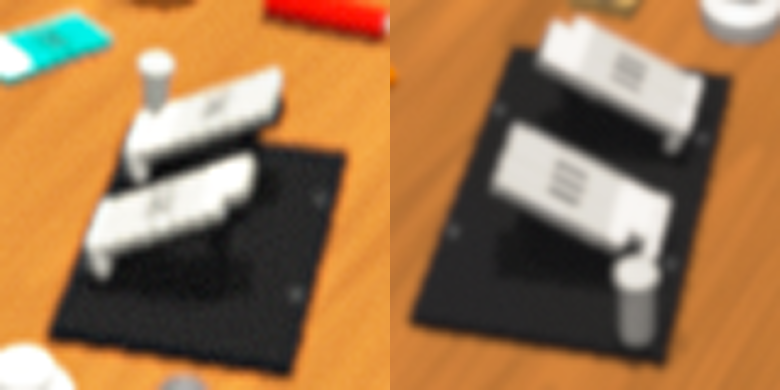

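The crop shows the target plate beside the post (right half, 575,190) with its notched frosted end down the slope, and the notch is at (635,240) next to the post. The other plate's notch is up the slope at (548,40). Next I'll fit the reader and work out the first transfer.

```bash
cat >> h.py <<'E'
def go(p,yaw,tilt=0):
    """tool-frame turn/shift to TCP p, tool x heading yaw, tilted 'tilt' deg about tool y"""
    s=ctrl.observe();q=s['tcp_rot'];M=R.from_quat([q[1],q[2],q[3],q[0]])
    T=R.from_euler('z',yaw,degrees=True)*R.from_euler('x',180,degrees=True)*R.from_euler('y',tilt,degrees=True)
    dw=np.array(p)-s['eef_pos']
    print('clk',s['clock'],'tcp',s['eef_pos'].round(4),'F',s['contact_force'].round(1),'w',round(s['grip_width'],4),round(s['finger_force'],1),'q',s['joint_pos'].round(2))
    print(' turn deg',(M.inv()*T).as_rotvec(degrees=True).round(2),'units (cur axes)',(M.inv().apply(dw)/.025).round(2),'(goal axes)',(T.inv().apply(dw)/.025).round(2))
E
python3 - <<'E'
from h import *
for f in('scene0','side0'):
    im=cv2.imread(f'pics/{f}.png').astype(int);P=[]
    for v in range(120,320):
        for u in range(180,360):
            if im[v,u].min()<110: continue
            p=pt(f,u,v)
            if .024<p[2]<.036 and .45<p[0]<.75 and -.32<p[1]<-.08:P.append(p)
    P=np.array(P);r=cv2.minAreaRect((P[:,:2]*1000).astype(np.float32));print(f,len(P),r,cv2.boxPoints(r).round(),np.median(P[:,2]))
go([.46,.2,.32],15.5)
E
```

```text
scene0 1396 ((580.9989624023438, -221.47000122070312), (200.36700439453125, 113.62734985351562), 73.33526611328125) [[ 498. -301.]
 [ 607. -334.]
 [ 664. -142.]
 [ 555. -109.]] 0.029839536750892515
side0 755 ((578.5852661132812, -225.2769775390625), (201.0370635986328, 112.78357696533203), 72.86071014404297) [[ 495. -305.]
 [ 603. -338.]
 [ 662. -146.]
 [ 554. -113.]] 0.03094325930381525
clk 0.1 tcp [ 0.2794 -0.5861  0.2176] F [-0.3  0.3 -0.7] w 0.0928 0.0 q [ 1.1   0.62 -0.01  1.42  0.01  1.1  -0.04]
 turn deg [-0.13  0.01  9.99] units (cur axes) [ 20.05 -25.28  -4.04] (goal axes) [ 15.36 -28.37  -4.1 ]
```

```bash
python3 -m creep '[[1,-1,-0.5,0,0,5,0],[1,-1,-0.5,0,0,5,0],[1,-1,-0.5,0,0,0,0],[1,-1,-0.5,0,0,0,0],[1,-1,-0.5,0,0,0,0],[1,-1,-0.5,0,0,0,0],[1,-1,-0.5,0,0,0,0],[1,-1,-0.5,0,0,0,0]]'
python3 -m creep '[[1,-1,0,0,0,0,0],[1,-1,0,0,0,0,0],[1,-1,0,0,0,0,0],[1,-1,0,0,0,0,0],[1,-1,0,0,0,0,0],[1,-1,0,0,0,0,0],[0.5,-1,0,0,0,0,0],[0,-1,0,0,0,0,0]]'
python3 - <<'E'
from h import *
go([.46,.2,.32],15.5)
E
```

```text
clock: 0.77
eef_pos: [0.4109, -0.3348, 0.3189]
tcp_rot: [-0.0, 0.991, 0.135, -0.0]
contact_force: [0.4, -0.6, 0.7]
grip_width: 0.0929
finger_force: 0.0
clock: 1.43
eef_pos: [0.5156, -0.0972, 0.3177]
tcp_rot: [-0.001, 0.991, 0.137, 0.0]
contact_force: [0.9, 0.3, 0.1]
grip_width: 0.0925
finger_force: 0.0
clk 1.4333 tcp [ 0.5156 -0.0972  0.3177] F [0.9 0.3 0.1] w 0.0925 0.0 q [ 0.22  0.33 -0.11  1.62  0.04  1.19 -1.19]
 turn deg [-0.09 -0.03  0.2 ] units (cur axes) [  1.08 -12.05  -0.07] (goal axes) [  1.03 -12.05  -0.09]
```

```bash
python3 -m creep '[[0.5,-1,0,0,0,0,0],[0.5,-1,0,0,0,0,0],[0.5,-1,0,0,0,0,0],[0.5,-1,0,0,0,0,0],[0.5,-1,0,0,0,0,0],[0.5,-1,0,0,0,0,0],[0.5,-1,0,0,0,0,0],[0.5,-1,0,0,0,0,0]]'
python3 -m creep '[[0,-1,0,0,0,0,0],[0,-1,0,0,0,0,0],[0,-1,0,0,0,0,0],[0,0,0,0,0,0,0]]'
python3 - <<'E'
from h import *
snap('wrist','w1')
go([.53,.23,.2],15.5,25)
E
```

```text
clock: 2.1
eef_pos: [0.5566, 0.1201, 0.3182]
tcp_rot: [0.0, 0.991, 0.135, -0.001]
contact_force: [0.1, -0.7, -0.0]
grip_width: 0.0933
finger_force: 0.0
clock: 2.43
eef_pos: [0.5339, 0.1984, 0.3182]
tcp_rot: [-0.003, 0.99, 0.14, -0.001]
contact_force: [-1.1, 0.3, 0.1]
grip_width: 0.0927
finger_force: 0.0
clk 2.4833 tcp [0.5351 0.1947 0.3182] F [ 0.4 -0.3  0.3] w 0.0928 0.0 q [-0.26  0.41 -0.19  1.5   0.08  1.24 -1.76]
 turn deg [-0.19 25.08  0.34] units (cur axes) [ 0.19 -1.4   4.73] (goal axes) [-1.84 -1.42  4.36]
```

View pics/w1.png

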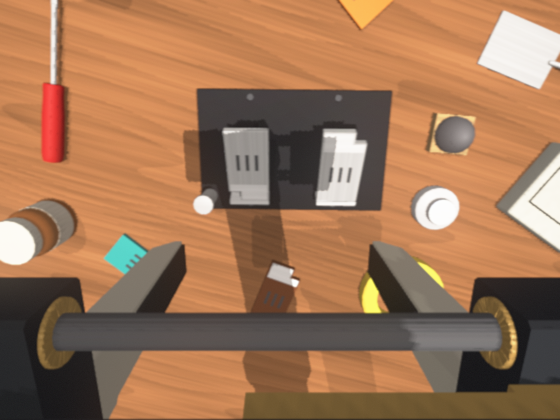

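The wrist view shows the post top at (204,204). The target plate spans (223–270, 128–205), with its notch at the lower left (236,197) beside the post. I'll measure its face from the depth.

```bash
cat >> h.py <<'E'
def plate(f,u0,u1,v0,v1,lo=90):
    im=cv2.imread(f'pics/{f}.png');P=[]
    for v in range(v0,v1):
        for u in range(u0,u1):
            p=pt(f,u,v)
            if .03<p[2]<.1 and im[v,u].min()>lo: P.append(p)
    P=np.array(P)
    for _ in range(4):
        c=P.mean(0);n=np.linalg.svd(P-c)[2][2];n*=np.sign(n[2]);P=P[abs((P-c)@n)<.003]
    ey=np.cross(n,[np.cos(np.radians(15.5)),np.sin(np.radians(15.5)),0]);ey/=np.linalg.norm(ey);ex=np.cross(ey,n)
    r=cv2.minAreaRect((np.c_[(P-c)@ex,(P-c)@ey]*1000).astype(np.float32))
    C=c+ex*r[0][0]/1e3+ey*r[0][1]/1e3
    print(f,len(P),'face centre',C.round(4),'n',n.round(3),'tilt',np.degrees(np.arccos(n[2])).round(1),'yaw n',np.degrees(np.arctan2(-n[1],-n[0])).round(1),'rect',r,'mid',(C-.004*n).round(4))
E
python3 - <<'E'
from h import *
plate('w1',215,278,120,212)
print(pt('w1',204,203),[pt('w1',u,v).round(4) for u,v in((226,132),(266,132),(246,200),(264,200))])
E
```

```text
w1 2907 face centre [0.5218 0.2338 0.0615] n [-0.403 -0.11   0.909] tilt 24.7 yaw n 15.3 rect ((-5.616138458251953, 0.5605678558349609), (105.954833984375, 49.62044906616211), 0.16253800690174103) mid [0.5234 0.2343 0.0578]
[0.46647876 0.27376503 0.06047852] [array([0.5607, 0.2657, 0.0823]), array([0.5731, 0.2229, 0.0832]), array([0.4794, 0.225 , 0.0422]), array([0.4859, 0.2026, 0.0421])]
```

```bash
python3 -m creep '[[0,-0.5,0.5,0,6.25,0,0.15],[0,-0.5,0.5,0,6.25,0,0.15],[0,-0.5,0.5,0,6.25,0,0.15],[0,0,0.5,0,6.25,0,0.15],[0,0,0,0,0,0,0.15],[0,0,0,0,0,0,0.15]]'
python3 - <<'E'
from h import *
go([.4927,.2241,.1347],15.4,25)
E
```

```text
clock: 2.98
eef_pos: [0.5334, 0.227, 0.269]
tcp_rot: [-0.027, 0.968, 0.131, 0.21]
contact_force: [0.7, -0.4, 1.1]
grip_width: 0.0793
finger_force: 0.0
clk 2.9833 tcp [0.5334 0.227  0.269 ] F [ 0.7 -0.4  1.1] w 0.0793 0.0 q [-0.4   0.28 -0.12  1.94  0.27  0.52 -2.02]
 turn deg [0.17 0.53 0.05] units (cur axes) [-3.68 -0.34  4.22] (goal axes) [-3.72 -0.32  4.19]
```

```bash
python3 -m creep '[[-0.9,-0.1,0.8,0,0.5,0,0.15],[-0.9,-0.1,0.8,0,0,0,0.15],[-0.9,-0.1,0.8,0,0,0,0.15],[-0.9,0,0.9,0,0,0,0.15],[-0.1,0,0.9,0,0,0,0.15],[0,0,0,0,0,0,0.15],[0,0,0,0,0,0,0.15]]'
python3 - <<'E'
from h import *
snap('wrist','w2')
go([.5334,.2354,.0441],15.4,25)
E
```

```text
clock: 3.57
eef_pos: [0.4989, 0.2266, 0.1366]
tcp_rot: [-0.028, 0.967, 0.131, 0.218]
contact_force: [0.1, 0.1, -0.1]
grip_width: 0.0794
finger_force: 0.0
clk 3.6167 tcp [0.4988 0.2267 0.1375] F [-0.1  0.1 -0.4] w 0.0792 0.0 q [-0.66  0.45  0.18  2.21  0.5   0.07 -2.32]
 turn deg [ 0.06 -0.54 -0.02] units (cur axes) [-0.32  0.03  3.99] (goal axes) [-0.29  0.03  3.99]
```

View pics/w2.png

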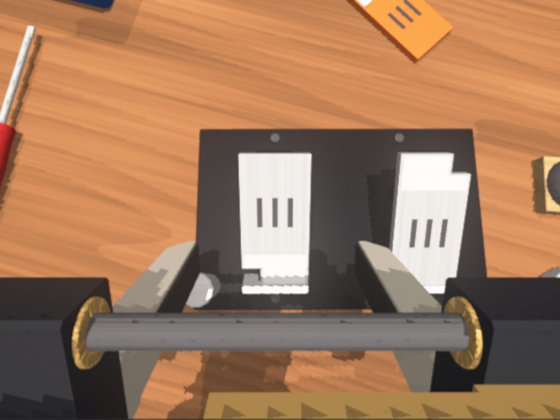

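The plate sits at columns 239–311 (centre 275), between the fingertips at about 195 and 360, so it is centred. The notch is at (252,272). Joint 6 is near its limit, so I'll ease the tilt to 20° and correct that when levelling.

```bash
python3 - <<'E'
from h import *
plate('w2',225,320,145,300,140)
E
python3 -m creep '[[0,0,0.3,0,-3,0,0.15],[0,0,0.3,0,-2.5,0,0.15],[0,0,0,0,0,0,0.15]]'
python3 - <<'E'
from h import *
go([.5320,.2350,.0437],15.4,20)
E
```

```text
w2 8948 face centre [0.5211 0.2338 0.0614] n [-0.404 -0.111  0.908] tilt 24.8 yaw n 15.4 rect ((-3.974224090576172, 0.5451335906982422), (50.14638137817383, 105.74520111083984), 89.88984680175781) mid [0.5227 0.2343 0.0578]
clock: 3.87
eef_pos: [0.5059, 0.2284, 0.125]
tcp_rot: [-0.024, 0.976, 0.13, 0.173]
contact_force: [-0.5, -0.8, 0.3]
grip_width: 0.0794
finger_force: 0.0
clk 3.8667 tcp [0.5059 0.2284 0.125 ] F [-0.5 -0.8  0.3] w 0.0794 0.0 q [-0.48  0.48 -0.04  2.12  0.47  0.22 -2.26]
 turn deg [-0.07 -0.18 -0.18] units (cur axes) [-0.11  0.03  3.42] (goal axes) [-0.1   0.02  3.42]
```

```bash
python3 -m creep '[[0,0,0.6,0,0,0,0.15],[-0.1,0,0.6,0,0,0,0.15],[0,0,0.6,0,0,0,0.15],[0,0,0.6,0,0,0,0.15],[0,0,0.6,0,0,0,0.15],[0,0,0.4,0,0,0,0.15],[0,0,0,0,0,0,0.15]]'
python3 - <<'E'
from h import *
go([.5320,.2350,.0437],15.4,20)
E
```

```text
clock: 4.45
eef_pos: [0.5272, 0.2348, 0.0409]
tcp_rot: [-0.023, 0.976, 0.132, 0.171]
contact_force: [0.1, 0.0, 0.0]
grip_width: 0.079
finger_force: 0.0
clk 4.45 tcp [0.5272 0.2348 0.0409] F [0.1 0.  0. ] w 0.079 0.0 q [-0.57  0.67  0.11  2.12  0.52  0.02 -2.32]
 turn deg [0.04 0.17 0.06] units (cur axes) [ 0.21  0.04 -0.04] (goal axes) [ 0.21  0.04 -0.04]
```

```bash
python3 -m creep '[[0.2,0,0,0,0,0,0.15],[0,0,0,0,0,0,0.6],[0,0,0,0,0,0,0.6],[0,0,0,0,0,0,0.6],[0,0,0,0,0,0,0.6],[0,0,0,0,0,0,0.6],[0,0,0,0,0,0,0.6]]' 45
python3 - <<'E'
from h import *
go([.5,.23,.25],15.4,20)
E
```

```text
clock: 5.03
eef_pos: [0.5308, 0.2363, 0.0433]
tcp_rot: [-0.023, 0.976, 0.133, 0.171]
contact_force: [-1.5, -0.7, 2.8]
grip_width: 0.0488
finger_force: 45.0
clk 5.0333 tcp [0.5308 0.2363 0.0433] F [-1.5 -0.7  2.8] w 0.0488 45.0 q [-0.56  0.66  0.09  2.11  0.52  0.04 -2.32]
 turn deg [-0.03  0.18  0.08] units (cur axes) [ 1.62 -0.09 -8.2 ] (goal axes) [ 1.65 -0.08 -8.2 ]
```

Gripped. Now lift slowly, with a slight drift up the slope to clear the lip.

```bash
python3 -m creep '[[0.05,0,-0.2,0,0,0,0.6],[0.05,0,-0.4,0,0,0,0.6],[0.1,0,-0.5,0,0,0,0.6],[0.2,0,-0.8,0,0,0,0.6],[0.2,0,-0.8,0,0,0,0.6],[0.3,0,-0.8,0,0,0,0.6],[0.3,0,-0.8,0,0,0,0.6],[0.3,0,-0.8,0,0,0,0.6]]'
python3 -m creep '[[0.3,0,-0.8,0,0,0,0.6],[0.3,0,-0.8,0,-5,0,0.6],[0,0,-0.8,0,-5,0,0.6],[0,0,-0.8,0,-5,0,0.6],[0,0,-0.6,0,0,0,0.6],[0,0,0,0,0,0,0.6]]'
python3 - <<'E'
from h import *
snap('wrist','w3')
go([.59,-.19,.25],73,-5)
E
```

```text
clock: 5.7
eef_pos: [0.522, 0.233, 0.1766]
tcp_rot: [-0.022, 0.976, 0.132, 0.169]
contact_force: [0.6, 0.2, -1.8]
grip_width: 0.0492
finger_force: 45.0
clock: 6.2
eef_pos: [0.5161, 0.2319, 0.2751]
tcp_rot: [-0.006, 0.99, 0.134, 0.045]
contact_force: [0.1, 0.4, -2.7]
grip_width: 0.0495
finger_force: 45.0
clk 6.25 tcp [0.5145 0.2314 0.273 ] F [-0.6  0.1 -2.5] w 0.0495 45.0 q [-0.22  0.41 -0.36  1.67  0.2   1.02 -1.95]
 turn deg [ 4.000e-02 -9.180e+00 -5.765e+01] units (cur axes) [-1.65 17.05  0.78] (goal axes) [-15.1    7.82   2.24]
```

View pics/w3.png

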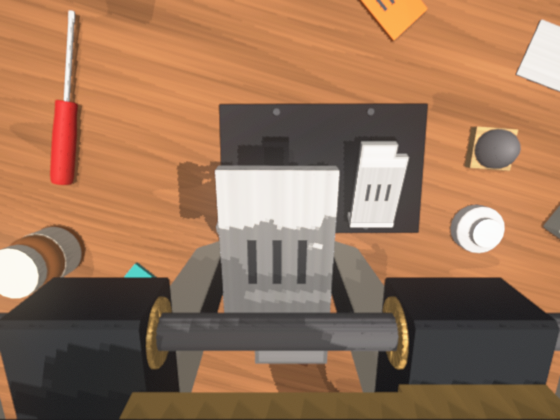

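The plate is held and clear. Its whole upper end is at row 168 and its low end, cut at the left (255,355), still carries the notch. The other plate is in its bay at (378,190). I'll check its tilt in the grip.

```bash
cat >> h.py <<'E'
def held(f,u0,u1,v0,v1,zlo,zhi):
    P=np.array([pt(f,u,v) for v in range(v0,v1,2) for u in range(u0,u1,2)]);P=P[(P[:,2]>zlo)&(P[:,2]<zhi)]
    for _ in range(5):
        c=P.mean(0);n=np.linalg.svd(P-c)[2][2];n*=np.sign(n[2]);P=P[abs((P-c)@n)<.003]
    s=ctrl.observe();q=s['tcp_rot'];M=R.from_quat([q[1],q[2],q[3],q[0]])
    print(f,len(P),'c',c.round(4),'n world',n.round(3),'n tool',M.inv().apply(n).round(3))
E
python3 - <<'E'
from h import *
held('w3',222,334,172,300,.2,.36)
E
```

```text
w3 3577 c [0.5337 0.2364 0.2992] n world [-0.173 -0.046  0.984] n tool [-0.092 -0.001 -0.996]
```

```bash
python3 -m creep '[[0,0.4,0,0,-4.9,0,0.6],[0,0.8,0,0,-4.8,0,0.6],[-0.1,1,0,0,0,0,0.6],[-0.1,1,0,0,0,0,0.6],[-0.1,1,0,0,0,0,0.6],[-0.1,1,0,0,0,0,0.6],[-0.1,1,0,0,0,0,0.6],[-0.1,1,0,0,0,0,0.6]]'
python3 -m creep '[[-0.1,1,0,0,0,0,0.6],[-0.1,1,0,0,0,0,0.6],[-0.1,1,0,0,0,0,0.6],[-0.1,1,0,0,0,0,0.6],[-0.1,1,0,0,0,0,0.6],[-0.1,1,0,0,0,0,0.6],[-0.1,0.8,0,0,0,0,0.6],[-0.1,0.4,0,0,0,0,0.6]]'
python3 - <<'E'
from h import *
go([.59,-.19,.25],73,-5)
E
```

```text
clock: 6.92
eef_pos: [0.546, 0.0526, 0.2713]
tcp_rot: [0.006, 0.99, 0.135, -0.043]
contact_force: [-0.2, 0.4, -2.7]
grip_width: 0.0496
finger_force: 45.0
clock: 7.58
eef_pos: [0.5749, -0.1286, 0.2728]
tcp_rot: [0.007, 0.99, 0.132, -0.044]
contact_force: [0.2, -0.4, -2.7]
grip_width: 0.0492
finger_force: 45.0
clk 7.5833 tcp [ 0.5749 -0.1286  0.2728] F [ 0.2 -0.4 -2.7] w 0.0492 45.0 q [ 0.33  0.53 -0.29  1.45  0.18  1.27 -1.29]
 turn deg [ -4.96   0.11 -57.56] units (cur axes) [0.02 2.53 0.92] (goal axes) [-2.09  1.3   1.1 ]
```

```bash
python3 -m creep '[[0,0,0,-0.55,0,-6.4,0.6],[0,0,0,-0.55,0,-6.4,0.6],[0,0,0,-0.55,0,-6.4,0.6],[0,0,0,-0.55,0,-6.4,0.6],[0,0,0,-0.55,0,-6.4,0.6],[0,0,0,-0.55,0,-6.4,0.6],[0,0,0,-0.55,0,-6.4,0.6],[0,0,0,-0.55,0,-6.4,0.6]]'
python3 -m creep '[[0,0,0,-0.55,0,-6.4,0.6],[-0.6,0.4,0,0,0,0,0.6],[-0.7,0.5,0.2,0,0,0,0.6],[-0.6,0.4,0.2,0,0,0,0.6],[0,0,0,0,0,0,0.6],[0,0,0,0,0,0,0.6]]'
python3 - <<'E'
from h import *
snap('wrist','w4');snap('scene','scene4');snap('side','side4')
held('w4',222,334,172,300,.2,.36)
go([.59,-.19,.13],73,-5)
z=lambda x:cv2.resize(x,(390,390),interpolation=cv2.INTER_CUBIC)
a=cv2.imread('pics/scene4.png')[185:305,185:305]
cv2.imwrite('pics/v4.png',np.hstack([z(a),cv2.resize(cv2.imread('pics/w4.png'),(400,390))]))
E
```

```text
clock: 8.25
eef_pos: [0.5752, -0.1232, 0.2736]
tcp_rot: [0.023, 0.832, 0.554, -0.036]
contact_force: [0.4, -0.3, -3.4]
grip_width: 0.0493
finger_force: 45.0
clock: 8.75
eef_pos: [0.5924, -0.1804, 0.2673]
tcp_rot: [0.025, 0.802, 0.596, -0.035]
contact_force: [-0.1, 0.1, -2.2]
grip_width: 0.0494
finger_force: 45.0
w4 3576 c [ 0.5989 -0.1592  0.2877] n world [ 0.    -0.003  1.   ] n tool [-0.087  0.002 -0.996]
clk 8.9 tcp [ 0.5935 -0.1779  0.2688] F [-0.9  0.3 -3. ] w 0.0492 45.0 q [ 0.51  0.57 -0.52  1.43  0.37  1.24 -0.36]
 turn deg [ 0.09 -0.19  0.44] units (cur axes) [-0.04 -0.    5.57] (goal axes) [-0.02  0.01  5.57]
```

View pics/v4.png

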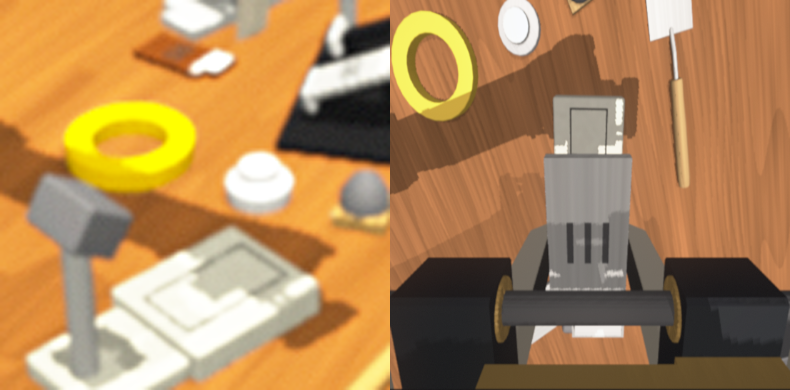

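```bash
python3 - <<'E'
from h import *
e=[pt('w4',u,170) for u in (225,277,330)]; print(np.round(e,4))
b=[pt('w4',u,107) for u in (233,281,330)]; print(np.round(b,4))
y=np.array([np.cos(np.radians(73)),np.sin(np.radians(73)),0])
pc=e[1]-.048*y; 
bc=b[1]-.0635*y
print('plate centre',pc,'bed centre',bc)
go(ctrl.observe()['eef_pos']+np.r_[(bc-pc)[:2],.120-.2688],73,-5)
go(ctrl.observe()['eef_pos']+np.r_[(np.array([.59,-.19])-pc[:2]),.120-.2688],73,-5)
E
```

```text
[[ 0.5874 -0.125   0.2875]
 [ 0.6075 -0.131   0.2878]
 [ 0.6278 -0.1374  0.2871]]
[[ 0.5615 -0.1175  0.0285]
 [ 0.6114 -0.1326  0.0287]
 [ 0.6656 -0.1519 -0.0013]]
plate centre [ 0.59342901 -0.17688884  0.28783177] bed centre [ 0.5928269  -0.19330023  0.02872156]
clk 8.9 tcp [ 0.5935 -0.1779  0.2688] F [-0.9  0.3 -3. ] w 0.0492 45.0 q [ 0.51  0.57 -0.52  1.43  0.37  1.24 -0.36]
 turn deg [ 0.09 -0.19  0.44] units (cur axes) [-0.13  0.16  5.98] (goal axes) [-0.11  0.17  5.98]
clk 8.9 tcp [ 0.5935 -0.1779  0.2688] F [-0.9  0.3 -3. ] w 0.0492 45.0 q [ 0.51  0.57 -0.52  1.43  0.37  1.24 -0.36]
 turn deg [ 0.09 -0.19  0.44] units (cur axes) [-0.04  0.01  5.98] (goal axes) [-0.02  0.02  5.98]
```

Plate level, and both bed estimates agree to within a few millimetres. Now straight down.

```bash
python3 -m creep '[[-0.1,0.1,0.7,0,0,0,0.6],[0,0,0.8,0,0,0,0.6],[0,0,0.8,0,0,0,0.6],[0,0,0.8,0,0,0,0.6],[0,0,0.8,0,0,0,0.6],[0,0,0.8,0,0,0,0.6],[0,0,0.7,0,0,0,0.6],[0,0,0.4,0,0,0,0.6]]'
python3 -m creep '[[0,0,0,0,0,0,0.6],[0,0,0,0,0,0,0.6],[0,0,0,0,0,0,0.6],[0,0,0,0,0,0,0.6]]'
python3 - <<'E'
from h import *
snap('wrist','w5');snap('side','side5');snap('scene','scene5')
held('w5',222,334,172,300,.1,.2)
go([.591,-.192,.12],73,-5)
z=lambda x:cv2.resize(x,(390,390),interpolation=cv2.INTER_CUBIC)
cv2.imwrite('pics/v5.png',np.hstack([z(cv2.imread('pics/side5.png')[110:250,230:370]),z(cv2.imread('pics/scene5.png')[180:310,180:310])]))
e=pt('w5',277,170);print('plate centre',e-.048*np.array([.2924,.9563,0]))
E
```

```text
clock: 9.57
eef_pos: [0.5911, -0.1938, 0.1229]
tcp_rot: [0.025, 0.801, 0.597, -0.034]
contact_force: [-0.5, -0.6, -2.9]
grip_width: 0.0493
finger_force: 45.0
clock: 9.9
eef_pos: [0.5935, -0.1949, 0.1264]
tcp_rot: [0.027, 0.802, 0.596, -0.032]
contact_force: [0.0, -0.4, -1.2]
grip_width: 0.0495
finger_force: 45.0
w5 3578 c [ 0.5998 -0.1737  0.1468] n world [-0.007 -0.002  1.   ] n tool [-0.089 -0.002 -0.996]
clk 10.05 tcp [ 0.5929 -0.1953  0.1257] F [-0.4 -0.9 -2.2] w 0.0492 45.0 q [ 0.51  0.71 -0.46  1.61  0.47  0.94 -0.44]
 turn deg [ 0.24 -0.12  0.25] units (cur axes) [ 0.12 -0.11  0.22] (goal axes) [ 0.12 -0.11  0.22]
plate centre [ 0.5942338  -0.19140734  0.14672728]
```

View pics/v5.png

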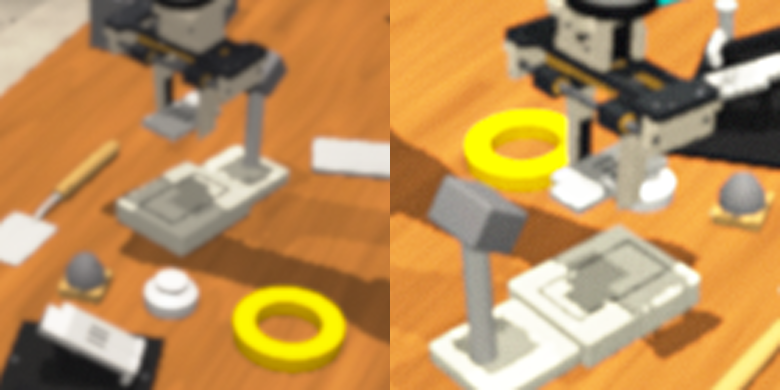

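The plate is level about 11 cm over the bed centre, with its white frosted end towards the head (575,187 in the right half). Nothing else touches it, and the other plate is in its bay. Handing in.

```bash
python3 -c "
from workcell import order
print(order.finish_job())"
```

```text
the job is handed in; nothing more can be done
None
```

I handed the job in at about 10 s on the robot's clock, with no verdict reported back: the plate from beside the post is held level about 11 cm above the middle of the reader's bed, label up and notched frosted end towards the head, and the other plate is still in its bay.

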